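Close a sprung valve housing on its dowels and hold it shut

ROBOT

A 6-joint arm with a two-finger parallel gripper is mounted at the origin on a cart in front of the work surface, level with it; the furniture and walls round the work are solid. World frame = base frame: x ahead of the robot, y to its left, z up, the work surface at z = 0. Lengths are in m, angles in rad, forces in N, time in s.
With the tool pointing down it reaches from about 0.225 to 0.875 m from the base axis. Payload 3.4 kg.
Tool frame: the origin (TCP) lies at the very end of the fingers, on their centre line; the grasp point (between the pads) lies 19 mm behind it (manip.hold_point_z is the distance from the TCP to the grasp point, in m); z points along the fingers, x is the direction in which the jaws open and shut, and the axes are right-handed (so a half turn about z gives the same grasp; the last joint's range is limited). The gripper opens to 85 mm and grips with 20 to 120 N. Pads are 22 mm wide; open, the fingers measure 114 mm over their backs; the gripper's body (76 mm by 85 mm) begins 54 mm behind the grasp point. The pads swing forward as they close: fully open they stand 13 mm farther back than shut.
Start: joints at [1.014, 0.276, 1.505, -0, 1.361, -0.121], TCP at [0.243, 0.521, 0.202] pointing down, gripper open.
Joint ranges: [-2.89, 2.89], [-0.75, 2.08], [0.22, 2.7], [-1.18, 4.32], [0.11, 2.71], [-2.7, 2.7]. Speed limits (rad/s): [2.57, 2.57, 3.14, 3.14, 3.14, 3.14].

INTERFACE

Orientations are given as a unit quaternion [w, x, y, z].
In Python, from rig import manip gives the robot as it stands.
- The arm moves only by the tool apply_moves, never from a script. Its argument "commands" is one flat list of numbers, 6 for each row, row after row: the shift along the tool's x, y, z normalised to -1 to 1, where 1 is 0.03 m, then the turn, a rotation vector about the tool's x, y, z normalised to -1 to 1, where 1 is 0.15 rad. A call has 1 to 20 rows; each row shifts and turns the commanded pose from where the row before left it, along the tool's axes as they then stand; what a row does not reach is not made up. A row lasts 1/10 s, in which the tool goes at most 50 mm and 8.59 degrees, less where a joint would pass 70% of its speed; a pose out of reach is approached as far as the arm can. A call with a number of a shift or a turn outside -1 to 1 is refused whole. A call with a gripper value outside its range is refused whole. "jaw" is the opening, from -1 (shut) to 1 (fully open), set as the call begins (left out, the last holds). The fingers move at their own pace and stop on an object; "newtons" is the grip in N (left out, the last holds). Time passes only in rows, so rows that do not move let the fingers close. It gives the time, the measured TCP pose, the force and the opening at its end, in the units of the state.
- manip.get_state(): the state, without advancing time (a new reading comes with each control period).
- manip.get_image(name): name is "scene" or "top"; returns a dict with "frame" (480x640x3 uint8, red, green, blue), "fx", "fy", "cx", "cy" (pixels), "extrinsics" (4x4, takes a point from camera to world coordinates). Camera axes: x right, y up, looking along -z (the intrinsics and any distortion apply to the point x, -y, -z); pixel columns grow to the right and rows downward; lengths in m; the calibration is good to about 2 mm. A picture is of the moment at which its call begins. There is no depth.
- manip.sign_off(): hands the job in, once; it reports no verdict.
The state is a dict: "clock": time; "qpos": joint angles; "qd": joint speeds; "effort": joint torques, N m; "position": TCP position; "ee_rot": TCP orientation; "contact_force": force on the tool from outside, world axes, zero at the start; "moment": the same for the moment, N m; "width": finger opening in m.
Only numpy, scipy, OpenCV 4.12 (cv2) and the standard library are available. Lean on these libraries where they do the work, as an engineer would, in place of code of your own. Each camera call takes 0.05 s, during which the arm holds its last target. There are 200 camera calls.

TASK

Assemble the sprung valve housing: stand the loose nickel bush upright on the sprung seat in the fixed lower half, its bore over the seat's centring pin, and let go of it. Then fit the loose upper half over it onto both dowels (both outlet stubs then point the same way), press it down against the spring until the two halves meet flush, and finish while still gripping it and keeping it firmly pressed shut, since the screws go in next. Leave the blue-lidded tin, the blue pliers and the white angle valve where they are.

Things in the scene. Friction and masses are not known exactly. Their poses are not given: they have to be found in the camera images.
- housing: Lower half of a white plastic housing, block 116 (x) x 60 (y) mm, clamped on a fixed grey plate 150 x 92 x 10 mm. Origin: centre of the plate's underside, on the bench; z up, x along its length towards its outlet stub (22 mm across, 20 mm long). Round pocket 39.6 mm across in the middle. A clamp at the middle of each long side, 27 mm above the bench, reaches to y = +-46 mm.
- parting_face (a point): Centre of the lower half's flat top, its parting face, 48 mm above the bench; axes as the housing's. Flush and the right way round, the cover's origin and x axis lie on this point's, and the dowels stand 12 mm out of the cover's flange.
- big_dowel (a point): Foot of the thicker steel dowel, on the parting face, at x = +43, y = +17 mm from its centre. Dowel 11 mm thick, 26 mm tall, the top 6 mm tapered to 5.4 mm.
- small_dowel (a point): Foot of the thinner steel dowel, on the parting face, at x = -43, y = -17 mm from its centre. Dowel 7 mm thick, 26 mm tall, the top 6 mm tapered to 1.4 mm.
- seat_top (a point): Centre of the flat top of the sprung seat (dark steel disc, 34 mm across), on which the bush stands: 38 mm above the bench, 10 mm below the parting face, while free; it goes down with the seat. A brass centring pin rises from it: 10 mm thick, 12 mm tall, the top 6 mm tapered to 3.6 mm.
- seat (a joint): How far the sprung seat is pushed down, in m: 0 when free, stop at 0.009. The spring pushes up with 6 N at 0 and 1 N more for each mm; with the bush on it and the halves flush it reads 0.006 and the spring pushes with 12 N.
- cover: Loose white upper half, about 0.22 kg, standing on its parting face. Origin: centre of its underside; z up, x along its length towards its outlet stub. Flange 116 (x) x 60 (y) x 14 mm, two dowel holes through it; in the underside a pocket 39.6 mm across, 14 mm deep, for the top of the bush. On the flange a block 56 (x) x 50 (y) mm to grip, its top 44 mm (a low cap 48 mm) above the underside.
- cover_grip (a point): Middle of the cover's grip block, on its axis, 36 mm above the underside: grip the flat sides at y = +-25 mm; fingertips 19 mm lower still clear the flange. The outlet stub (22 mm across) runs from the block over the flange to x = +60 mm, low ribs to x = -48 mm.
- cover_big_hole (a point): Lower mouth of the cover's wider dowel hole, 12.6 mm across, at x = +43, y = +17 mm from the cover's origin; it takes the thicker dowel.
- cover_small_hole (a point): Lower mouth of the cover's narrower dowel hole, 8.6 mm across, at x = -43, y = -17 mm from the cover's origin; it takes the thinner dowel. The thicker one does not go in: the cover fits one way round only.
- nickel_bush: Loose round nickel bush with a thread at its upper end, 31 mm across and 30 mm tall, standing on end. Origin: centre of its underside, z up. Its bore, 12 mm at the lower end, runs right through. Standing on the free seat its top is 20 mm above the parting face.
- blue_tin: Flat round tin with a blue lid, 62 mm across, 34 mm tall, a bystander; origin under its centre.
- blue_pliers: Pliers with blue handles, 50 x 167 x 13 mm, lying along their own y, a bystander; origin under the middle.
- white_valve: White angle valve with a nickel union, 132 x 97 x 46 mm, a bystander; origin under its centre.
Things that resemble listed ones, but are neither listed nor needed, are in the scene too. Leave any brown look-alike of the nickel_bush alone.

How it is judged:
On the way, in this order (a step that is already met when the one before it is completed fails the run):
1. the nickel bush stands on the sprung seat over its centring pin, let go (horizontal distance between nickel_bush and seat_top below 0.003 m and z of nickel_bush in the frame of seat_top between -0.002 and 0.002 m and angle between nickel_bush's own z axis and vertical below 0.08 rad and contact force between the fingers and nickel_bush below 0.1 N), for 0.2 s.
2. the upper half is on both dowels, the right way round, above the bush (horizontal distance between cover_big_hole and big_dowel below 0.002 m and horizontal distance between cover_small_hole and small_dowel below 0.002 m and z of cover in the frame of parting_face below 0.018 m and angle between the z axis of cover and the z axis of housing, either way round below 0.08 rad), for 0.05 s.
At the end, for the whole second after the job is handed in: Bush upright on the seat (3 mm, 0.08 rad), seat down over 4.5 mm; upper half flush (gap under 1.2 mm, tilt under 0.02 rad), holes within 2 mm of their dowels, pressed on the lower half with over 3 N, at rest, gripped with over 3 N (horizontal distance between nickel_bush and seat_top below 0.003 m and z of nickel_bush in the frame of seat_top between -0.002 and 0.002 m and angle between nickel_bush's own z axis and vertical below 0.08 rad and horizontal distance between cover_big_hole and big_dowel below 0.002 m and horizontal distance between cover_small_hole and small_dowel below 0.002 m and z of cover in the frame of parting_face between -0.002 and 0.0012 m and angle between the z axis of cover and the z axis of housing, either way round below 0.02 rad and angle between cover's own z axis and vertical below 0.1 rad and value of joint seat above 0.0045 m and contact force between cover and housing above 3 N and contact force between the fingers and cover above 3 N and linear speed of cover below 0.01 m/s); the arm keeps its last pose, push and grip.
It fails at once if the blue-lidded tin is moved by more than 30 mm (distance of blue_tin from where it was at the start of the episode above 0.03 m).
It fails at once if the blue pliers is moved by more than 30 mm (distance of blue_pliers from where it was at the start of the episode above 0.03 m).
It fails at once if the white angle valve is moved by more than 30 mm (distance of white_valve from where it was at the start of the episode above 0.03 m).
It also fails if it takes over 54 s, if anything falls off the work surface, if the arm or the gripper's body presses on something with over 40 N, if the wrist force passes 120 N, or if a joint passes its speed limit or range.

## Working session

There is one attempt and no reset: what is moved stays moved. The work goes in short steps, Python scripts to look and compute and a tool call to move; the robot and the scene stay as the last step left them, time stands still between calls to the robot, and variables do not carry over. Pictures are saved under pics/ and viewed, about 8 in all and at most 12, crops included, and the job is handed in when it is done.

Besides the shell and the picture viewer there is one more tool, called after "Request:" by a JSON object that holds its "op" and its "data", one argument or row to a line. apply_moves: Moves the arm, as the interface text tells. Scaled input: -1 to 1 covers 0.03 m each way for a shift and 0.15 rad each way for a turn. Its arguments: {"type":"object","properties":{"commands":{"type":"array"},"jaw":{"type":"number"},"newtons":{"type":"number"}},"required":["commands"]}

```bash
mkdir -p pics; cat > h.py <<'E'
import numpy as np, cv2
from rig import manip
def grab(n,name):
    d=manip.get_image(n); cv2.imwrite(f'pics/{name}.png',cv2.cvtColor(d['frame'],cv2.COLOR_RGB2BGR))
    np.savez(f'pics/{name}.npz',**d); return d
def ray(d,u,v):
    T=np.array(d['extrinsics']); r=np.array([(u-d['cx'])/d['fx'],-(v-d['cy'])/d['fy'],-1.])
    return T[:3,3],T[:3,:3]@r
def hit(d,u,v,z):
    o,r=ray(d,u,v); return o+r*(z-o[2])/r[2]
def proj(d,p):
    T=np.array(d['extrinsics']); c=T[:3,:3].T@(np.array(p)-T[:3,3])
    return d['cx']+d['fx']*c[0]/-c[2], d['cy']-d['fy']*c[1]/-c[2]
E
python3 - <<'E'
from h import *
for n in('scene','top'):
    d=grab(n,n+'0'); print(n,[k for k in d],d['fx'],d['fy'],d['cx'],d['cy'],np.round(d['extrinsics'],3).tolist())
print(manip.get_state(), manip.hold_point_z)
E
```

```text
scene ['frame', 'fx', 'fy', 'cx', 'cy', 'extrinsics'] 538.5877387706772 538.5877387706772 329.20190611171523 230.26962727093596 [[0.552, 0.441, -0.708, -0.229], [-0.834, 0.29, -0.47, -0.324], [-0.002, 0.85, 0.528, 0.64], [0.0, 0.0, 0.0, 1.0]]
top ['frame', 'fx', 'fy', 'cx', 'cy', 'extrinsics'] 535.780132353118 535.780132353118 322.8719274516147 237.61508333247752 [[0.03, 0.979, -0.204, 0.312], [-1.0, 0.029, -0.008, 0.193], [-0.002, 0.204, 0.979, 1.249], [0.0, 0.0, 0.0, 1.0]]
{'clock': 0.1, 'qpos': array([ 1.01400320e+00,  2.76539196e-01,  1.50596046e+00, -4.84612821e-05,
        1.36071615e+00, -1.21039623e-01]), 'qd': array([-0.00025327, -0.00091874, -0.00287746, -0.0010483 ,  0.00070167,
        0.00093134]), 'effort': array([ 9.07075155e-04, -4.17698371e+01, -2.46405262e+01, -2.06428008e-04,
        5.82543624e-03, -1.12963957e-05]), 'position': array([0.24247947, 0.52081888, 0.20124037]), 'ee_rot': array([ 3.71806752e-04,  8.43232909e-01,  5.37547767e-01, -7.21790423e-04]), 'contact_force': array([ 0.8397273 ,  0.21044872, -0.21871326]), 'moment': array([ 0.02952464, -0.01859036, -0.00695996]), 'width': 0.08541574558377596} 0.0187
```

View pics/top0.png

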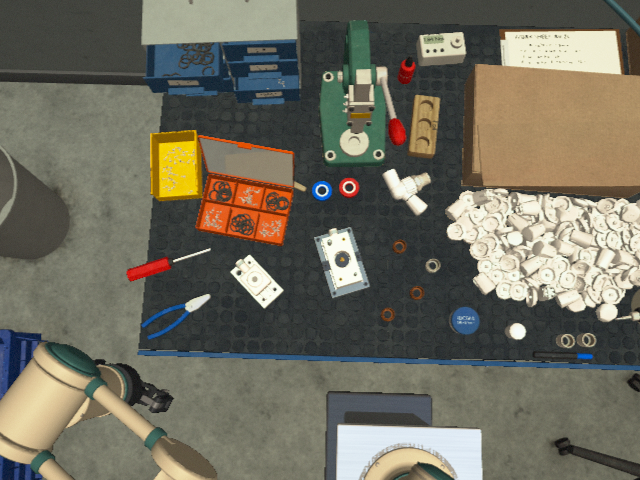

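View pics/scene0.png

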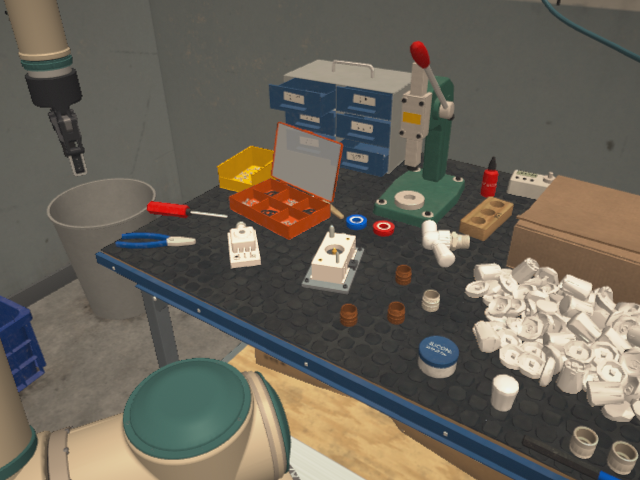

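The top view shows the housing at (343,260), the cover at (257,281), a nickel bush at (433,266), brown look-alikes at (400,246), (417,293) and (388,315), and two nickel-ish rings at (567,340) and (588,340). The tin is at (464,320), the valve at (407,190) and the pliers at (175,316). I'll confirm with one enlarged composite.

```bash
python3 - <<'E'
from h import *
t=cv2.imread('pics/top0.png'); s=cv2.imread('pics/scene0.png')
r=lambda i,x,y,w,h,W,H:cv2.resize(i[y:y+h,x:x+w],(W,H),interpolation=cv2.INTER_CUBIC)
a=r(t,220,220,160,90,800,450)[:, :]
a=cv2.resize(a,(533,300)); b=r(t,400,240,60,68,265,300)
c=r(s,400,270,60,68,265,300); d=r(s,215,215,160,90,533,300)
cv2.imwrite('pics/c1.png',np.vstack([np.hstack([a,b]),np.hstack([d,c])]))
d=np.load('pics/top0.npz')
for n,u,v,z in(('bush',433,266,.03),('housing',343,260,.048),('cover',257,281,.048),('rings',567,340,.03),('ring2',588,340,.03),('tin',464,320,.034)):print(n,hit(d,u,v,z).round(3))
# bush consistency in scene
e=np.load('pics/scene0.npz');print(proj(e,hit(d,433,266,.03)),proj(e,hit(d,567,340,.03)))
E
```

```text
bush [ 0.506 -0.052  0.03 ]
housing [0.511 0.155 0.048]
cover [0.458 0.348 0.048]
rings [ 0.348 -0.349  0.03 ]
ring2 [ 0.349 -0.396  0.03 ]
tin [ 0.385 -0.12   0.034]
(np.float64(429.71892121082703), np.float64(294.4714628754755)) (np.float64(584.8732223177064), np.float64(433.7164784536793))
```

View pics/c1.png

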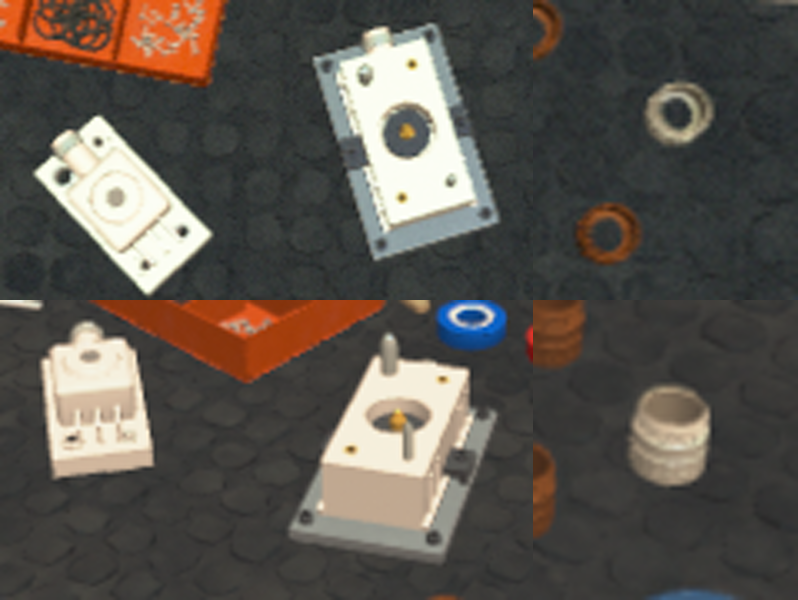

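The crop confirms the bush: standing, nickel, about 31 mm across at its range. The rings at the right are about 40 mm, so they are excluded. Housing stub, dowels and pin, and cover stub, holes and cap are clearly visible. Next I'll measure sub-pixel positions.

```bash
python3 - <<'E'
from h import *
t=cv2.cvtColor(cv2.imread('pics/top0.png'),cv2.COLOR_BGR2HSV).astype(int); d=np.load('pics/top0.npz')
def blobs(m,x,y,w,h,lo,hi):
    k=np.zeros(m.shape,np.uint8); k[y:y+h,x:x+w]=m[y:y+h,x:x+w]
    n,_,st,c=cv2.connectedComponentsWithStats(k); return [(c[i].round(1),st[i,4]) for i in range(1,n) if lo<=st[i,4]<=hi]
H,S,V=t[...,0],t[...,1],t[...,2]
brass=(S>110)&(H>10)&(H<30)&(V>60)
B=blobs(brass,318,230,50,60,2,60)
for c,a in B: print('brass',c,a,hit(d,*c,.048).round(4))
white=(V>150)&(S<70)
for nm,(x,y,w,h),z in(('housing',(312,232,62,62),.048),('cover',(225,250,64,62),.014)):
    k=np.zeros(V.shape,np.uint8);k[y:y+h,x:x+w]=white[y:y+h,x:x+w]
    k=cv2.morphologyEx(k,cv2.MORPH_OPEN,np.ones((9,9),np.uint8)) if 0 else k
    cs,_=cv2.findContours(k,cv2.RETR_EXTERNAL,cv2.CHAIN_APPROX_NONE);c=max(cs,key=cv2.contourArea)
    P=np.array([hit(d,*p[0],z)[:2] for p in c],np.float32)
    r=cv2.minAreaRect(P*1000);print(nm,r)
for c,a in blobs((V<120),228,255,55,50,2,40): print('dark cover',c,a,hit(d,*c,.014).round(4))
for c,a in blobs((V>90)&(S<90),422,255,22,22,20,900): print('bush',c,a,hit(d,*c,.025).round(4))
for nm,uv,z in(('bigtip',(329.6,241.9),.072),('smalltip',(355.4,274.3),.073)):print(nm,hit(d,*uv,z).round(4))
# scene bush
E
```

```text
brass [343.4 238.8] 5 [0.5604 0.1552 0.048 ]
brass [341.5 259. ] 16 [0.5135 0.1585 0.048 ]
brass [340.4 278.8] 5 [0.4682 0.16   0.048 ]
housing ((508.3697509765625, 158.96141052246094), (144.61346435546875, 85.57936096191406), 18.87688636779785)
cover ((464.57757568359375, 355.81787109375), (124.91285705566406, 61.56513214111328), 45.47651290893555)
dark cover [238.6 272.6] 15 [0.4802 0.3958 0.014 ]
dark cover [274.5 289. ] 6 [0.4445 0.3105 0.014 ]
bush [432.3 265.4] 129 [ 0.5085 -0.0519  0.025 ]
bigtip [0.5474 0.1867 0.072 ]
smalltip [0.4759 0.1278 0.073 ]
```

Request:
{"op": "apply_moves", "data": {
  "commands": [0, 0, 0, 0, 0, -1, 0, 0, 0, 0, 0, -1, 0, 0, 0, 0, 0, -1, 0, 0, 0, 0, 0, -1, 0, 0, 0, 0, 0, -1, -0.9, 0.12, 0, 0, 0, 0, -0.9, 0.12, 0, 0, 0, 0, -0.9, 0.12, 0, 0, 0, 0, -0.9, 0.12, 0, 0, 0, 0, -0.9, 0.12, 0, 0, 0, 0, -0.9, 0.12, 0, 0, 0, 0, -0.9, 0.12, 0, 0, 0, 0, -0.9, 0.12, 0, 0, 0, 0, -0.9, 0.12, 0, 0, 0, 0, -0.9, 0.12, 0, 0, 0, 0, -0.9, 0.12, 0, 0, 0, 0, -0.9, 0.12, 0, 0, 0, 0, -0.9, 0.12, 0, 0, 0, 0, -0.9, 0.12, 0, 0, 0, 0, -0.9, 0.12, 0, 0, 0, 0],
  "jaw": 0.3,
  "newtons": 40
}}

```text
clock: 2.1
position: [0.4193, 0.1517, 0.2017]
ee_rot: [-0.0, 0.588, 0.809, -0.0]
contact_force: [0.8, -0.0, 0.3]
width: 0.0557
```

```bash
cat >> h.py <<'E'
def goto(x,y,z,yaw=None):
    "print tool-axis move (units) from the present pose to target, and yaw turn still to do"
    from scipy.spatial.transform import Rotation as R
    s=manip.get_state(); q=s['ee_rot']; r=R.from_quat([q[1],q[2],q[3],q[0]]); M=r.as_matrix()
    a=np.degrees(np.arctan2(M[1,0],M[0,0]))
    dl=M.T@(np.array([x,y,z])-s['position'])
    print('t',round(s['clock'],2),'pos',s['position'].round(4),'yaw',round(a,2),'tilt',M[:2,2].round(4),'w',round(s['width'],4),'F',s['contact_force'].round(1))
    print('units',(dl/.03).round(2),'turn units',None if yaw is None else round(-np.radians(yaw-a)/.15,2))
E
python3 -c "
from h import *
goto(.5085,-.052,.15,108)"
```

```text
t 2.1 pos [0.4193 0.1517 0.2017] yaw 108.0 tilt [-0.0006 -0.    ] w 0.0557 F [ 0.8 -0.   0.3]
units [-7.38  0.73  1.72] turn units 0.0
```

Request:
{"op": "apply_moves", "data": {
  "commands": [-0.82, 0.08, 0.2, 0, 0, 0, -0.82, 0.08, 0.3, 0, 0, 0, -0.82, 0.08, 0.4, 0, 0, 0, -0.82, 0.08, 0.4, 0, 0, 0, -0.82, 0.08, 0.4, 0, 0, 0, -0.82, 0.08, 0.4, 0, 0, 0, -0.82, 0.08, 0.5, 0, 0, 0, -0.82, 0.08, 0.5, 0, 0, 0, -0.82, 0.09, 0.6, 0, 0, 0, 0, 0, 0, 0, 0, 0, 0, 0, 0, 0, 0, 0]
}}

```text
clock: 3.2
position: [0.5079, -0.0509, 0.0903]
ee_rot: [-0.001, 0.588, 0.809, -0.0]
contact_force: [-0.2, -0.5, -0.1]
width: 0.0557
```

```bash
python3 - <<'E'
from h import *
goto(.5085,-.052,.014,108)
s=grab('scene','s1');t=grab('top','t1')
im=cv2.imread('pics/s1.png');tt=cv2.imread('pics/t1.png')
cv2.imwrite('pics/c2.png',np.hstack([cv2.resize(im[220:340,360:500],(400,343)),cv2.resize(tt[200:320,370:510],(400,343))]))
p=manip.get_state()['position']; print(proj(s,p),proj(t,p))
E
```

```text
t 3.2 pos [ 0.5079 -0.0509  0.0903] yaw 107.93 tilt [-0.0021  0.0011] w 0.0557 F [-0.2 -0.5 -0.1]
units [-0.04  0.01  2.54] turn units -0.01
(np.float64(432.41770029283947), np.float64(265.83560998417494)) (np.float64(437.60201270138543), np.float64(260.8437308004232))
```

View pics/c2.png

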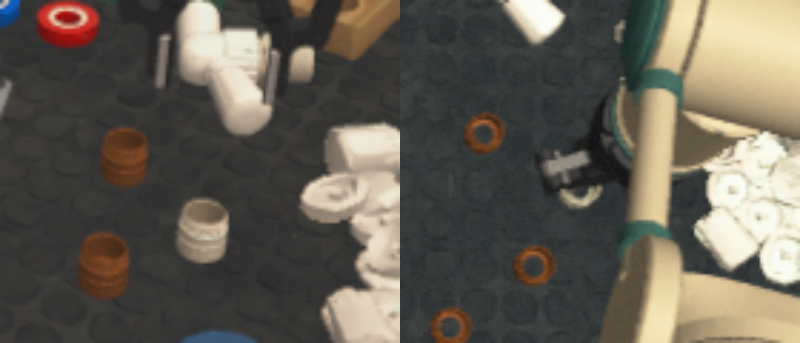

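The scene crop shows the nickel bush at (432,300). The fingers straddle it, with tips near (416,251) and (455,256). Brown bushes are clear of the jaw line. I'll check the predicted fingertip pixels.

```bash
python3 - <<'E'
from h import *
s=np.load('pics/s1.npz'); p=manip.get_state()['position']; x=np.array([np.cos(np.radians(108)),np.sin(np.radians(108)),0])
for dz in(0,.008):
  for w in(-.028,0,.028): print(dz,w,np.round(proj(s,p+x*w+[0,0,dz]),1))
im=cv2.cvtColor(cv2.imread('pics/s1.png'),cv2.COLOR_BGR2HSV)[280:320,415:450].astype(int)
m=((im[...,2]>90)&(im[...,1]<90)).astype(np.uint8)
n,_,st,c=cv2.connectedComponentsWithStats(m)
for i in range(1,n):
  if st[i,4]>60: print(st[i]+[415,280,0,0,0],c[i]+[415,280])
for z in(0.,.03): print(z,np.round(proj(s,[.5085,-.052,z]),1))
E
```

```text
0 -0.028 [448.7 268.3]
0 0 [432.4 265.8]
0 0.028 [416.4 263.4]
0.008 -0.028 [449.2 264.6]
0.008 0 [432.9 262.1]
0.008 0.028 [416.7 259.6]
[422 289  18  23 345] [430.52753623 300.24347826]
0.0 [428.4 306.6]
0.03 [430.  293.8]
```

Request:
{"op": "apply_moves", "data": {
  "commands": [-0.08, 0, 0.5, 0, 0, 0, 0, 0, 0.6, 0, 0, 0, 0, 0, 0.6, 0, 0, 0, 0, 0, 0.5, 0, 0, 0, 0, 0, 0.33, 0, 0, 0, 0, 0, 0, 0, 0, 0, 0, 0, 0, 0, 0, 0]
}}

```text
clock: 4.0
position: [0.5097, -0.0529, 0.0157]
ee_rot: [0.0, 0.588, 0.809, 0.0]
contact_force: [-0.1, -1.3, 0.0]
width: 0.0556
```

Request:
{"op": "apply_moves", "data": {
  "commands": [0, 0, 0, 0, 0, 0, 0, 0, 0, 0, 0, 0, 0, 0, 0, 0, 0, 0, 0, 0, 0, 0, 0, 0, 0, 0, 0, 0, 0, 0, 0, 0, 0, 0, 0, 0, 0, 0, 0, 0, 0, 0],
  "jaw": -0.5
}}

```text
clock: 4.7
position: [0.5093, -0.0533, 0.0151]
ee_rot: [-0.0, 0.588, 0.809, 0.0]
contact_force: [0.1, 0.0, 0.5]
width: 0.0215
```

```bash
python3 -c "
from h import *
goto(.513,.158,.11,108)"
```

```text
t 4.7 pos [ 0.5093 -0.0533  0.0151] yaw 108.0 tilt [-0.      0.0001] w 0.0215 F [0.1 0.  0.5]
units [ 6.66  2.3  -3.16] turn units 0.0
```

Width is at the commanded 21 mm, so nothing was gripped. I'll look.

```bash
python3 - <<'E'
from h import *
s=grab('scene','s2');t=grab('top','t2')
im=cv2.imread('pics/s2.png');tt=cv2.imread('pics/t2.png')
cv2.imwrite('pics/c3.png',np.hstack([cv2.resize(im[220:340,360:500],(400,343)),cv2.resize(tt[200:320,370:510],(400,343))]))
E
```

```text
(no output)
```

View pics/c3.png

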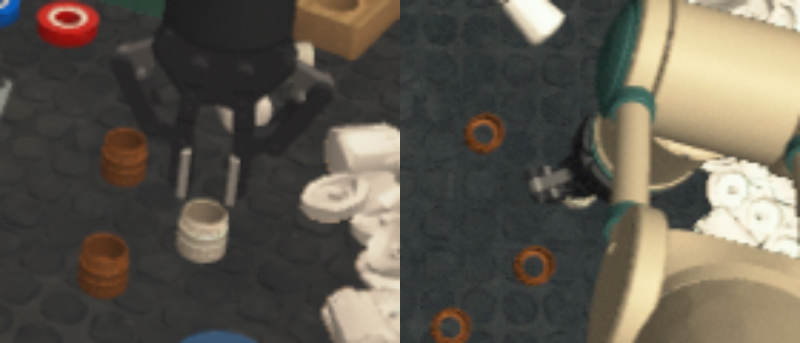

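The bush still stands at scene (431,300). The fingertips, at about (425,288) and (441,291), look behind or above it. I'll triangulate them against the reported TCP.

```bash
python3 - <<'E'
from h import *
s=np.load('pics/s2.npz');t=np.load('pics/t2.npz')
p=manip.get_state()['position'];print(p, proj(s,p),proj(t,p))
x=np.array([-.309,.951,0])
for z in(0,.005,.01,.02,.03):
  print(z,[np.round(proj(s,p+x*w+[0,0,z]),1).tolist()+np.round(proj(t,p+x*w+[0,0,z]),1).tolist() for w in(.0108,-.0108)])
a=cv2.imread('pics/s2.png')[265:300,415:450];b=cv2.imread('pics/t2.png')[245:285,405:450]
cv2.imwrite('pics/c4.png',np.hstack([cv2.resize(a,(400,400),interpolation=cv2.INTER_NEAREST),cv2.resize(b,(400,400),interpolation=cv2.INTER_NEAREST)]))
E
```

```text
[ 0.50926249 -0.05327285  0.01504209] (np.float64(430.0131150416441), np.float64(300.258343383369)) (np.float64(432.0545998473438), np.float64(265.7564933338744))
0 [[424.1, 299.3, 427.6, 267.0], [436.0, 301.3, 436.5, 264.5]]
0.005 [[424.3, 297.1, 428.1, 266.7], [436.3, 299.1, 436.9, 264.1]]
0.01 [[424.6, 294.9, 428.5, 266.4], [436.6, 296.9, 437.3, 263.8]]
0.02 [[425.1, 290.6, 429.3, 265.7], [437.1, 292.6, 438.3, 263.1]]
0.03 [[425.6, 286.2, 430.2, 265.1], [437.7, 288.2, 439.2, 262.4]]
```

View pics/c4.png

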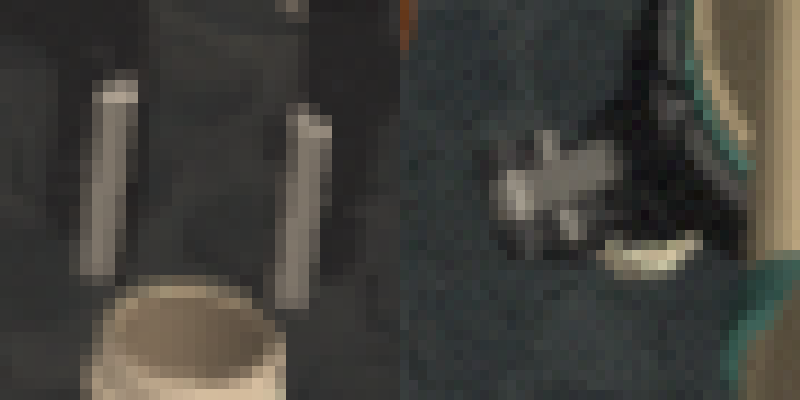

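Both views put the fingertips at about z = 0.037, roughly 20 mm higher than the reported TCP z of 0.015, and above the bush rim. They are well placed horizontally. I'll reopen and go lower in steps, watching the force.

Request:
{"op": "apply_moves", "data": {
  "commands": [0, 0, 0, 0, 0, 0, 0, 0, 0, 0, 0, 0, 0, 0, 0, 0, 0, 0, 0, 0, 0, 0, 0, 0, 0, 0, 0, 0, 0, 0, 0, 0, 0, 0, 0, 0, 0, 0, 0.15, 0, 0, 0, 0, 0, 0.15, 0, 0, 0, 0, 0, 0.1, 0, 0, 0, 0, 0, 0, 0, 0, 0, 0, 0, 0, 0, 0, 0],
  "jaw": 0.3
}}

```text
clock: 5.9
position: [0.5092, -0.0532, 0.0029]
ee_rot: [-0.0, 0.588, 0.809, -0.0]
contact_force: [0.1, -0.2, -0.7]
width: 0.0556
```

```bash
python3 - <<'E'
from h import *
goto(.509,-.053,-.006)
s=grab('scene','s3');t=grab('top','t3')
a=cv2.imread('pics/s3.png')[260:310,400:470];b=cv2.imread('pics/t3.png')[240:290,395:465]
cv2.imwrite('pics/c5.png',np.hstack([cv2.resize(a,(400,286),interpolation=cv2.INTER_NEAREST),cv2.resize(b,(400,286),interpolation=cv2.INTER_NEAREST)]))
E
```

```text
t 5.9 pos [ 0.5092 -0.0532  0.0029] yaw 108.0 tilt [-0.0004  0.0002] w 0.0556 F [ 0.1 -0.2 -0.7]
units [ 0.01 -0.    0.3 ] turn units None
```

View pics/c5.png

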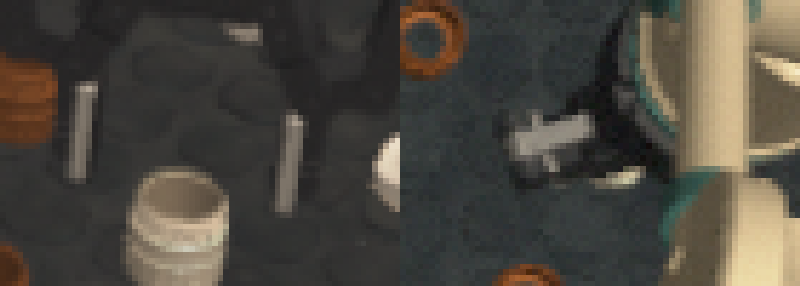

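Fingertips, mid (432,294.5), line up with the bush rim centre at (432,294), so the tips are at about z = 0.03 and straddle the bush centrally. I'll lower another 11 mm and close.

Request:
{"op": "apply_moves", "data": {
  "commands": [0, 0, 0.12, 0, 0, 0, 0, 0, 0.12, 0, 0, 0, 0, 0, 0.12, 0, 0, 0, 0, 0, 0, 0, 0, 0, 0, 0, 0, 0, 0, 0]
}}

```text
clock: 6.5
position: [0.5091, -0.0532, -0.0079]
ee_rot: [-0.0, 0.588, 0.809, -0.0]
contact_force: [-0.0, 0.5, 0.6]
width: 0.0552
```

Request:
{"op": "apply_moves", "data": {
  "commands": [0, 0, 0, 0, 0, 0, 0, 0, 0, 0, 0, 0, 0, 0, 0, 0, 0, 0, 0, 0, 0, 0, 0, 0, 0, 0, 0, 0, 0, 0, 0, 0, 0, 0, 0, 0, 0, 0, 0, 0, 0, 0],
  "jaw": -0.5
}}

```text
clock: 7.2
position: [0.5095, -0.0533, -0.0073]
ee_rot: [0.0, 0.588, 0.809, 0.0]
contact_force: [-1.3, 0.2, 6.1]
width: 0.0281
```

Request:
{"op": "apply_moves", "data": {
  "commands": [0, 0, -0.1, 0, 0, 0, 0, 0, -0.3, 0, 0, 0, 0, 0, -0.6, 0, 0, 0, 0, 0, -1, 0, 0, 0, 0, 0, -1, 0, 0, 0, 0, 0, -1, 0, 0, 0, 0, 0, 0, 0, 0, 0]
}}

```text
clock: 7.9
position: [0.5125, -0.054, 0.1168]
ee_rot: [0.004, 0.588, 0.809, 0.002]
contact_force: [0.7, -0.6, -0.4]
width: 0.0283
```

```bash
python3 - <<'E'
from h import *
goto(.513,.158,.12,108)
s=grab('scene','s4');t=grab('top','t4')
p=manip.get_state()['position']; u,v=map(int,proj(s,p+[0,0,.02])); print(u,v)
a=cv2.imread('pics/s4.png')[v-50:v+30,u-50:u+50];cv2.imwrite('pics/c6.png',cv2.resize(a,(700,560),interpolation=cv2.INTER_NEAREST))
E
```

```text
t 7.9 pos [ 0.5125 -0.054   0.1168] yaw 108.01 tilt [ 0.0091 -0.0021] w 0.0283 F [ 0.7 -0.6 -0.4]
units [ 6.71  2.2  -0.12] turn units 0.0
436 246
```

View pics/c6.png

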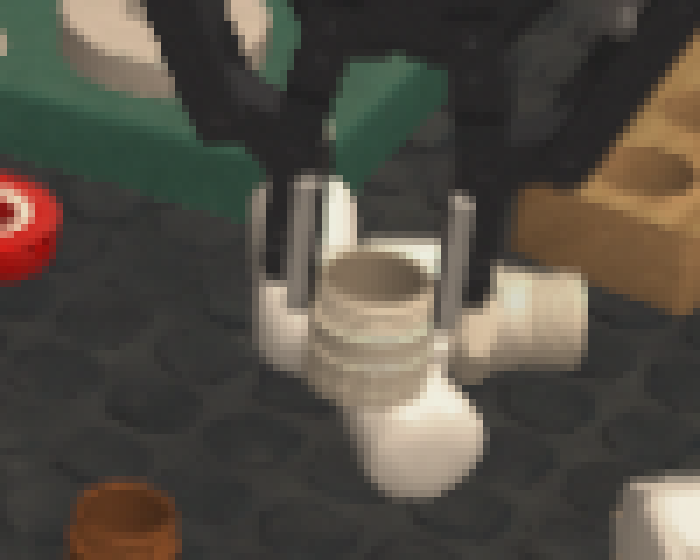

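The bush is held upright by its threaded top, with its rim at about scene (440,235) and the finger ends about 14 mm below the rim. Its bottom is TCP + 7 mm. Next, carry it to the housing.

Request:
{"op": "apply_moves", "data": {
  "commands": [0.4, 0.13, 0, 0, 0, 0, 0.8, 0.26, 0, 0, 0, 0, 0.8, 0.26, 0, 0, 0, 0, 0.8, 0.26, 0, 0, 0, 0, 0.8, 0.26, 0, 0, 0, 0, 0.8, 0.26, 0, 0, 0, 0, 0.8, 0.26, 0, 0, 0, 0, 0.8, 0.26, 0, 0, 0, 0, 0.5, 0.18, 0, 0, 0, 0, 0.2, 0.07, 0, 0, 0, 0, 0, 0, 0.4, 0, 0, 0, 0, 0, 0.5, 0, 0, 0, 0, 0, 0, 0, 0, 0, 0, 0, 0, 0, 0, 0]
}}

```text
clock: 9.4
position: [0.5094, 0.1573, 0.0846]
ee_rot: [-0.001, 0.588, 0.809, -0.001]
contact_force: [0.9, -0.3, -0.1]
width: 0.028
```

```bash
python3 - <<'E'
from h import *
goto(.513,.158,.0307,108)
s=grab('scene','s5');t=grab('top','t5')
p=manip.get_state()['position']
print('bush bottom pred',proj(s,p+[0,0,.007]),'rim',proj(s,p+[0,0,.037]),proj(t,p+[0,0,.037]),'seat pred',proj(s,[.513,.158,.048]))
a=cv2.imread('pics/s5.png')[190:290,280:390];b=cv2.imread('pics/t5.png')[215:305,290:390]
cv2.imwrite('pics/c7.png',np.hstack([cv2.resize(a,(440,400),interpolation=cv2.INTER_NEAREST),cv2.resize(b,(360,400),interpolation=cv2.INTER_NEAREST)]))
E
```

```text
t 9.4 pos [0.5094 0.1573 0.0846] yaw 107.94 tilt [-0.0017 -0.0006] w 0.028 F [ 0.9 -0.3 -0.1]
units [-0.02  0.12  1.8 ] turn units -0.01
bush bottom pred (np.float64(333.31803027497557), np.float64(230.17807912561386)) rim (np.float64(333.3443698756236), np.float64(216.7588476903479)) (np.float64(342.9754963701184), np.float64(254.66847205719668)) seat pred (np.float64(333.87873462006473), np.float64(248.7225300306253))
```

View pics/c7.png

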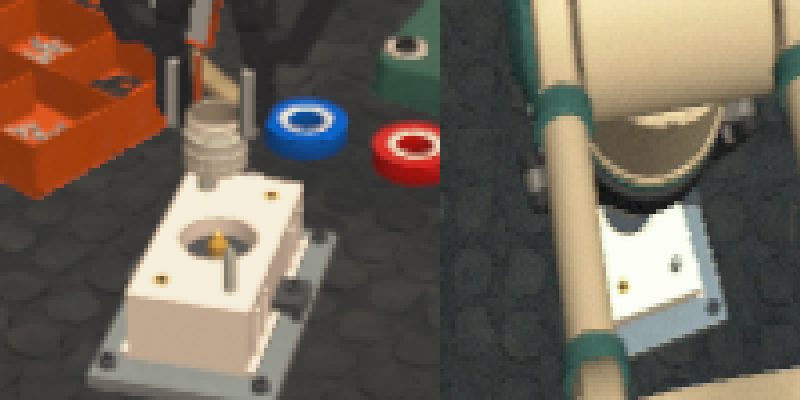

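The bush rim is at scene (333.8,217.5) and the pin at (334.5,250). Both agree with prediction to within 1 px, so I'll lower it onto the pin.

Request:
{"op": "apply_moves", "data": {
  "commands": [-0.02, 0.12, 0.2, 0, 0, 0, 0, 0, 0.3, 0, 0, 0, 0, 0, 0.3, 0, 0, 0, 0, 0, 0.2, 0, 0, 0, 0, 0, 0.2, 0, 0, 0, 0, 0, 0.15, 0, 0, 0, 0, 0, 0.15, 0, 0, 0, 0, 0, 0.1, 0, 0, 0, 0, 0, 0.1, 0, 0, 0, 0, 0, 0, 0, 0, 0, 0, 0, 0, 0, 0, 0]
}}

```text
clock: 10.6
position: [0.5136, 0.1589, 0.0344]
ee_rot: [0.0, 0.588, 0.809, 0.0]
contact_force: [-0.2, -0.3, -0.5]
width: 0.0282
```

```bash
python3 - <<'E'
from h import *
goto(.513,.158,.0307,108)
s=grab('scene','s6')
E
```

```text
t 10.6 pos [0.5136 0.1589 0.0344] yaw 108.01 tilt [0.0003 0.0001] w 0.0282 F [-0.2 -0.3 -0.5]
units [-0.02 -0.03  0.12] turn units 0.0
```

Request:
{"op": "apply_moves", "data": {
  "commands": [0, 0, 0.05, 0, 0, 0, 0, 0, 0.05, 0, 0, 0, 0, 0, 0.03, 0, 0, 0, 0, 0, 0, 0, 0, 0, 0, 0, 0, 0, 0, 0]
}}

```text
clock: 11.15
position: [0.5135, 0.1588, 0.0307]
ee_rot: [0.0, 0.588, 0.809, 0.0]
contact_force: [-1.5, -0.0, 3.7]
width: 0.0278
```

Contact at 3.7 N is below the spring preload, so the bush is on the seat. Release and retreat.

Request:
{"op": "apply_moves", "data": {
  "commands": [0, 0, 0, 0, 0, 0, 0, 0, 0, 0, 0, 0, 0, 0, 0, 0, 0, 0, 0, 0, 0, 0, 0, 0, 0, 0, 0, 0, 0, 0, 0, 0, 0, 0, 0, 0, 0, 0, -0.2, 0, 0, 0, 0, 0, -0.5, 0, 0, 0, 0, 0, -1, 0, 0, 0, 0, 0, -1, 0, 0, 0, 0, 0, -0.8, 0, 0, 0, 0, 0, 0, 0, 0, 0],
  "jaw": 0.4
}}

```text
clock: 12.35
position: [0.5164, 0.1594, 0.1396]
ee_rot: [0.003, 0.588, 0.809, 0.003]
contact_force: [-0.1, 0.4, 0.1]
width: 0.0597
```

```bash
python3 - <<'E'
from h import *
goto(.4624,.3532,.12,135.7)
s=grab('scene','s7')
print('rim pred',proj(s,[.5135,.1585,.068]),'tcp', proj(s,manip.get_state()['position']))
a=cv2.imread('pics/s7.png')[190:290,215:375]
cv2.imwrite('pics/c8.png',cv2.resize(a,(800,500),interpolation=cv2.INTER_CUBIC))
E
```

```text
t 12.35 pos [0.5164 0.1594 0.1396] yaw 108.01 tilt [0.0084 0.0016] w 0.0597 F [-0.1  0.4  0.1]
units [6.7  0.28 0.65] turn units -3.22
rim pred (np.float64(333.82690926208033), np.float64(240.0313340588197)) tcp (np.float64(334.0522103683625), np.float64(208.76054940907096))
```

View pics/c8.png

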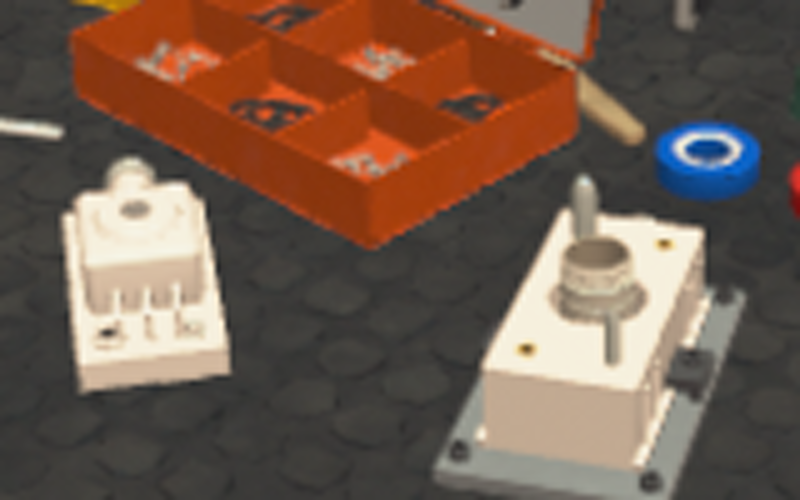

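The bush stands seated, with its rim at scene (334.6,240.4) against a predicted (333.8,240.0). Next, the cover.

Request:
{"op": "apply_moves", "data": {
  "commands": [0, 0, 0, 0, 0, -0.8, 0, 0, 0, 0, 0, -0.8, 0, 0, 0, 0, 0, -0.8, 0, 0, 0, 0, 0, -0.82, 0.7, 0.4, 0, 0, 0, 0, 0.73, 0.42, 0, 0, 0, 0, 0.73, 0.42, 0, 0, 0, 0, 0.73, 0.42, 0, 0, 0, 0, 0.73, 0.42, 0, 0, 0, 0, 0.73, 0.42, 0, 0, 0, 0, 0.73, 0.42, 0, 0, 0, 0, 0.72, 0.42, 0, 0, 0, 0, 0, 0, 0.8, 0, 0, 0, 0, 0, 0.9, 0, 0, 0, 0, 0, 0.9, 0, 0, 0, 0, 0, 0, 0, 0, 0, 0, 0, 0, 0, 0, 0],
  "jaw": 1
}}

```text
clock: 14.1
position: [0.4584, 0.3516, 0.0566]
ee_rot: [-0.001, 0.377, 0.926, -0.001]
contact_force: [0.7, 0.9, 0.7]
width: 0.0854
```

```bash
python3 - <<'E'
from h import *
goto(.4624,.3532,-.006,135.7)
s=np.load('pics/s7.npz'); t=np.load('pics/top0.npz')
def tri(a,b):
    (o1,r1),(o2,r2)=ray(s,*a),ray(t,*b); A=np.array([r1,-r2]).T; k=np.linalg.lstsq(A,o2-o1,rcond=None)[0]
    return ((o1+k[0]*r1+o2+k[1]*r2)/2).round(4), round(np.linalg.norm(o1+k[0]*r1-o2-k[1]*r2),4)
print('cap',tri((241.4,231.6),(220+116/3.33,220+197/3.33)),'pred',proj(s,[.4624,.3532,.048]))
c,n=np.cos(np.radians(18)),np.sin(np.radians(18))
for nm,x,y,z in(('big',43,17,74),('small',-43,-17,74),('bigfoot',43,17,48),('smallfoot',-43,-17,48)):
    P=[.5135+(c*x-n*y)/1000,.1585+(n*x+c*y)/1000,z/1000]; print(nm,np.round(P,4),np.round(proj(s,P),1),np.round(proj(t,P),1))
# flange corner check: hit points of the near cover face in scene: bottom corners
for u,v in((80,390),(230,373)): print(hit(s,215+u/5,190+v/5,0).round(4))
c,n=np.cos(np.radians(45.7)),np.sin(np.radians(45.7))
for y in(30,-30): print('pred',.4624+(-58*c-n*y)/1000,.3532+(-58*n+c*y)/1000)
E
```

```text
t 14.1 pos [0.4584 0.3516 0.0566] yaw 135.67 tilt [-0.0022 -0.0012] w 0.0854 F [0.7 0.9 0.7]
units [-0.06  0.13  2.09] turn units -0.0
cap (array([0.4613, 0.3531, 0.048 ]), np.float64(0.0012)) pred (np.float64(241.9797100824627), np.float64(231.34115738584913))
big [0.5491 0.188  0.074 ] [331.3 225.2] [329.1 241. ]
small [0.4779 0.129  0.074 ] [336.6 250.6] [354.9 273.4]
bigfoot [0.5491 0.188  0.048 ] [331.3 236.1] [329.  243.2]
smallfoot [0.4779 0.129  0.048 ] [336.5 262. ] [354.2 275. ]
[0.3997 0.333  0.    ]
[0.4424 0.2898 0.    ]
pred 0.4004211314338896 0.3326422800081135
pred 0.44336269545611373 0.29073736288225316
```

The measured cover pose agrees to 1 mm by triangulation and by its flange corners. Lower and grip.

Request:
{"op": "apply_moves", "data": {
  "commands": [-0.05, 0.11, 0.3, 0, 0, 0, 0, 0, 0.4, 0, 0, 0, 0, 0, 0.4, 0, 0, 0, 0, 0, 0.4, 0, 0, 0, 0, 0, 0.3, 0, 0, 0, 0, 0, 0.25, 0, 0, 0, 0, 0, 0, 0, 0, 0, 0, 0, 0, 0, 0, 0]
}}

```text
clock: 14.9
position: [0.4625, 0.3535, -0.0042]
ee_rot: [0.0, 0.377, 0.926, 0.0]
contact_force: [0.7, 0.7, -0.4]
width: 0.0855
```

Request:
{"op": "apply_moves", "data": {
  "commands": [0, 0, 0, 0, 0, 0, 0, 0, 0, 0, 0, 0, 0, 0, 0, 0, 0, 0, 0, 0, 0, 0, 0, 0, 0, 0, 0, 0, 0, 0, 0, 0, 0, 0, 0, 0, 0, 0, 0, 0, 0, 0],
  "jaw": -0.2,
  "newtons": 80
}}

```text
clock: 15.6
position: [0.4632, 0.3539, -0.003]
ee_rot: [0.001, 0.377, 0.926, 0.001]
contact_force: [-0.4, 0.3, 6.7]
width: 0.048
```

```bash
python3 -c "
from h import *
goto(.4618,.353,-.006,135.7)"
```

```text
t 15.6 pos [ 0.4632  0.3539 -0.003 ] yaw 135.68 tilt [0.0018 0.0012] w 0.048 F [-0.4  0.3  6.7]
units [ 0.01 -0.05  0.1 ] turn units -0.0
```

Gripped: it reads 48 mm on the 50 mm block, and the bush reading had the same bias. Lift, rotate and carry above the housing.

Request:
{"op": "apply_moves", "data": {
  "commands": [0, 0, -0.1, 0, 0, 0, 0, 0, -0.4, 0, 0, 0, 0, 0, -0.8, 0, 0, 0, 0, 0, -0.9, 0, 0, 0, 0, 0, -0.9, 0, 0, 0, 0, 0, -0.4, 0, 0, 0, 0, 0, 0, 0, 0, 0.79, 0, 0, 0, 0, 0, 0.79, 0, 0, 0, 0, 0, 0.79, 0, 0, 0, 0, 0, 0.8, 0, 0, 0, 0, 0, 0]
}}

```text
clock: 16.7
position: [0.4618, 0.353, 0.1003]
ee_rot: [-0.0, 0.585, 0.811, -0.001]
contact_force: [0.3, -0.9, -2.5]
width: 0.0482
```

```bash
python3 -c "
from h import *
goto(.5143,.1586,.1,108.4)"
```

```text
t 16.7 pos [0.4618 0.353  0.1003] yaw 108.44 tilt [-0.0013 -0.0008] w 0.0482 F [ 0.3 -0.9 -2.5]
units [-6.7  -0.39  0.01] turn units 0.01
```

Request:
{"op": "apply_moves", "data": {
  "commands": [-0.5, -0.03, 0, 0, 0, 0, -0.8, -0.05, 0, 0, 0, 0, -0.8, -0.05, 0, 0, 0, 0, -0.8, -0.05, 0, 0, 0, 0, -0.8, -0.05, 0, 0, 0, 0, -0.8, -0.05, 0, 0, 0, 0, -0.8, -0.05, 0, 0, 0, 0, -0.7, -0.04, 0, 0, 0, 0, -0.5, -0.01, 0, 0, 0, 0, -0.2, -0.01, 0, 0, 0, 0, 0, 0, 0, 0, 0, 0, 0, 0, 0, 0, 0, 0]
}}

```text
clock: 17.9
position: [0.5147, 0.1595, 0.1009]
ee_rot: [-0.0, 0.585, 0.811, 0.0]
contact_force: [0.2, -0.3, -1.8]
width: 0.048
```

```bash
python3 - <<'E'
from h import *
goto(.5143,.1586,.1,108.4)
s=grab('scene','s8')
a=cv2.imread('pics/s8.png')[170:290,270:400]
cv2.imwrite('pics/c9.png',cv2.resize(a,(650,600),interpolation=cv2.INTER_CUBIC))
p=manip.get_state()['position']; o=p+[-.001,-.0003,.003]
c,n=np.cos(np.radians(18.4)),np.sin(np.radians(18.4))
for x,y,z in((-58,-30,0),(-58,30,0),(-58,-30,14),(-58,30,14),(58,-30,0),(-43,-17,14)):
    q=np.array(proj(s,o+np.array([c*x-n*y,n*x+c*y,z])/1000)); print((x,y,z),q.round(1),((q-[270,170])*5).round(0))
E
```

```text
t 17.9 pos [0.5147 0.1595 0.1009] yaw 108.45 tilt [-0.0003  0.0007] w 0.048 F [ 0.2 -0.3 -1.8]
units [-0.02 -0.02  0.03] turn units 0.01
(-58, -30, 0) [341.3 242.3] [357. 362.]
(-58, 30, 0) [309.8 237.8] [199. 339.]
(-58, -30, 14) [341.4 235.8] [357. 329.]
(-58, 30, 14) [309.7 231.3] [198. 307.]
(58, -30, 0) [355.4 211.7] [427. 208.]
(-43, -17, 14) [336.5 230.6] [333. 303.]
```

View pics/c9.png

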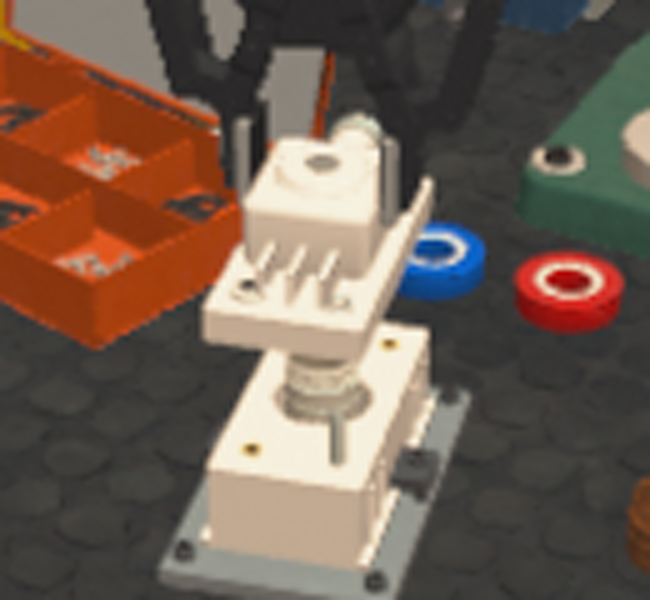

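The cover's near lower corners are at (310.6,238.6) and (342,242.4), which is 0.8 px from prediction. The housing's own bias is similar and in the same direction, so alignment is within about 1 mm. Lower onto the dowels.

Request:
{"op": "apply_moves", "data": {
  "commands": [-0.02, -0.02, 0.2, 0, 0, 0, 0, 0, 0.3, 0, 0, 0, 0, 0, 0.2, 0, 0, 0, 0, 0, 0.1, 0, 0, 0, 0, 0, 0.1, 0, 0, 0, 0, 0, 0.1, 0, 0, 0, 0, 0, 0.1, 0, 0, 0, 0, 0, 0.1, 0, 0, 0, 0, 0, 0, 0, 0, 0, 0, 0, 0, 0, 0, 0]
}}

```text
clock: 18.95
position: [0.5146, 0.1582, 0.0649]
ee_rot: [0.0, 0.585, 0.811, 0.0]
contact_force: [0.2, -0.1, -1.5]
width: 0.048
```

Request:
{"op": "apply_moves", "data": {
  "commands": [0, 0, 0.1, 0, 0, 0, 0, 0, 0.1, 0, 0, 0, 0, 0, 0.1, 0, 0, 0, 0, 0, 0.1, 0, 0, 0, 0, 0, 0, 0, 0, 0, 0, 0, 0, 0, 0, 0]
}}

```text
clock: 19.55
position: [0.5145, 0.1582, 0.0528]
ee_rot: [-0.0, 0.585, 0.811, -0.0]
contact_force: [0.3, 0.5, -3.0]
width: 0.048
```

Request:
{"op": "apply_moves", "data": {
  "commands": [0, 0, 0.08, 0, 0, 0, 0, 0, 0.08, 0, 0, 0, 0, 0, 0.08, 0, 0, 0, 0, 0, 0, 0, 0, 0, 0, 0, 0, 0, 0, 0]
}}

```text
clock: 20.05
position: [0.5148, 0.1583, 0.0468]
ee_rot: [0.0, 0.585, 0.811, 0.0]
contact_force: [-2.3, -1.5, 6.3]
width: 0.0478
```

Request:
{"op": "apply_moves", "data": {
  "commands": [0, 0, 0.06, 0, 0, 0, 0, 0, 0.06, 0, 0, 0, 0, 0, 0.04, 0, 0, 0, 0, 0, 0, 0, 0, 0, 0, 0, 0, 0, 0, 0]
}}

```text
clock: 20.55
position: [0.5148, 0.1583, 0.0449]
ee_rot: [0.001, 0.585, 0.811, 0.001]
contact_force: [-7.2, -2.5, 26.0]
width: 0.0481
```

Request:
{"op": "apply_moves", "data": {
  "commands": [0, -0.02, 0.02, 0, 0, 0, 0, -0.02, 0, 0, 0, 0, 0, 0, 0, 0, 0, 0, 0, 0, 0, 0, 0, 0, 0, 0, 0, 0, 0, 0]
}}

```text
clock: 21.05
position: [0.5149, 0.1583, 0.0448]
ee_rot: [0.002, 0.585, 0.811, 0.002]
contact_force: [-6.6, -0.8, 27.7]
width: 0.0479
```

```bash
python3 - <<'E'
from h import *
goto(.5135,.158,.045,108.4)
s=grab('scene','s9')
a=cv2.imread('pics/s9.png')[170:290,270:400]
cv2.imwrite('pics/c10.png',cv2.resize(a,(650,600),interpolation=cv2.INTER_CUBIC))
E
```

```text
t 21.05 pos [0.5149 0.1583 0.0448] yaw 108.44 tilt [0.005  0.0011] w 0.0479 F [-6.6 -0.8 27.7]
units [ 0.   -0.05 -0.01] turn units 0.0
```

View pics/c10.png

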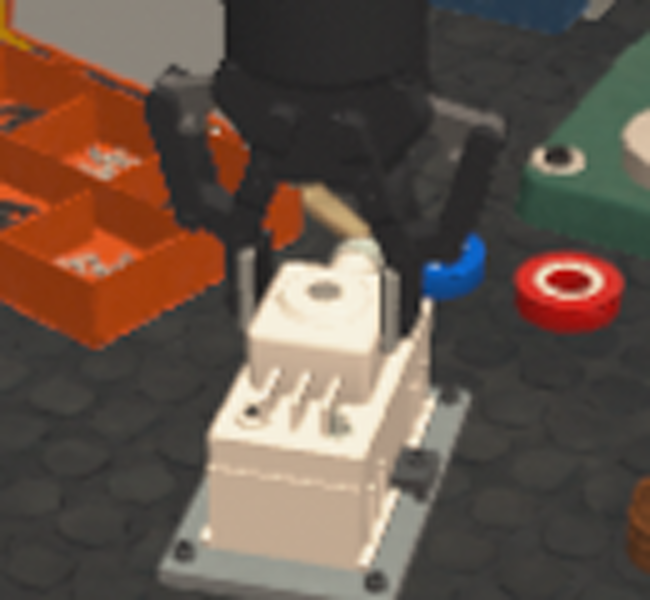

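The halves are flush, with the seam uniform at rows 263–266 and the small dowel showing in its hole at (338,254). Settle briefly, then hand in.

Request:
{"op": "apply_moves", "data": {
  "commands": [0, 0, 0, 0, 0, 0, 0, 0, 0, 0, 0, 0, 0, 0, 0, 0, 0, 0, 0, 0, 0, 0, 0, 0, 0, 0, 0, 0, 0, 0]
}}

```text
clock: 21.6
position: [0.5149, 0.1583, 0.0448]
ee_rot: [0.002, 0.585, 0.811, 0.002]
contact_force: [-6.6, -0.9, 26.1]
width: 0.0477
```

```bash
python3 -c "
from h import *
goto(.5135,.158,.045,108.4); print(manip.sign_off())"
```

```text
t 21.6 pos [0.5149 0.1583 0.0448] yaw 108.44 tilt [0.0049 0.0011] w 0.0477 F [-6.6 -0.9 26.1]
units [ 0.   -0.05 -0.01] turn units 0.0
the job is handed in; nothing more can be done
None
```

I stood the nickel bush on the seat pin and let go of it. I then fitted the upper half over both dowels, pressed it flush, and handed in at 21.6 s while still gripping and pressing. The sign-off gives no verdict.

**Last checks**
- **Seam:** the last picture shows it closed evenly, with the small dowel visible in its hole.
- **Force:** steady at about 26 N down, which I estimate leaves about 16 N between the halves beyond the 12 N spring. The seat travel and bush pose were not measured directly after closing.
- **Grip:** set to 80 N and holding the cover.
- **Tilt:** tool tilt is 0.005 rad.

**Failed or disagreed**
- **First grasp:** the first close on the bush missed, because the finger ends sit about 20 mm higher than the reported tool point. I corrected this from the images and it did not move the bush.
- **Jaw reading:** it showed 28 mm on the 31 mm bush and 48 mm on the 50 mm block.
- **Side force:** about 6.6 N remained at the end. A 1.2 mm shift to relieve it had little effect.

I kept clear of the tin, pliers and valve on every move, but did not measure their positions again at the end.

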